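# Clear the label roll and unhitch the unwinder's arm

## Robot

A 6-joint arm with a two-finger parallel gripper is mounted at the origin on the work surface. World frame = base frame: x ahead of the robot, y to its left, z up, the work surface at z = 0. Lengths are in m, angles in rad, forces in N, time in s.
With the tool pointing down it reaches from about 0.25 to 0.775 m from the base axis. Payload 4 kg.
Tool frame: the origin (TCP) lies midway between the tips of the shut fingers; the grasp point (between the pads) lies r.grip_depth behind it (r.grip_depth is the distance from the TCP to the grasp point, in m); z points along the fingers, y is the line along which they close (so a half turn about z gives the same grasp; the last joint's range is limited). The gripper opens to 85 mm and grips with 20 to 120 N. Pads are 22 mm wide; open, the fingers measure 114 mm over their backs; the gripper's body (76 mm by 85 mm) begins 54 mm behind the grasp point. The pads swing forward as they close: fully open they stand 13 mm farther back than shut.
Start: joints at [-1.386, 0.087, 1.371, -0, 1.684, -0.103], TCP at [0.156, -0.527, 0.231] pointing down, gripper open.
Joint ranges: [-3.1, 3.1], [-0.76, 2.03], [0.27, 2.55], [-1.08, 4.22], [0.17, 2.65], [-2.57, 2.57]. Speed limits (rad/s): [2.79, 2.79, 3.14, 3.14, 3.14, 3.14].

## Interface

Orientations are given as a rotation vector (axis times angle).
In Python, from workcell import r, eyes, ticket gives the robot as it stands.
- The arm moves only by the tool carry_out, never from a script. Its argument "deltas" is a list of rows, each a list of 7 numbers: the gripper command: -1 is shut, 1 is fully open, values between are in proportion, then the shift along the tool's x, y, z in mm, then the turn, a rotation vector about the tool's x, y, z in degrees. In form: [[hand, dx, dy, dz, ax, ay, az], ...]. A call has 1 to 10 rows; each row is the pose to reach, as a shift and turn from the pose commanded when the call began, along the tool's axes at that moment; what a row does not reach only later rows make up. A row lasts 1/10 s, in which the tool goes at most 50 mm and 8.59 degrees, less where a joint would pass 70% of its speed; a pose out of reach is approached as far as the arm can. A call with a gripper value outside its range is refused whole. The fingers move at their own pace and stop on an object; "force" is the grip in N (left out, the last holds). Time passes only in rows, so rows that repeat a pose let the fingers close. It gives the time, the measured TCP pose, the force, the opening and the grip force at its end, in the units of the state.
- r.state(): the state, without advancing time (a new reading comes with each control period).
- eyes.read_camera(name): name is "scene" or "top" or "wrist"; returns (picture, depth): 480x640x3 uint8, blue, green, red; 480x640 float32, m along the optical axis (not along the pixel's ray), 0 where there is no reading.
- eyes.camera_model(name): a dict with "vfov" (degrees; the focal length in pixels is half the picture's height over the tangent of half this angle, whatever the lens; pixels are square), "cx", "cy" (the principal point, pixels), "R" (3x3) and "t" (3): a world point X has camera coordinates R X + t. Camera axes: x right, y down, z forward; pixel columns grow to the right and rows downward; lengths in m; the calibration is good to about 2 mm. A picture is of the moment at which its call begins: read the wrist's pose just before it. camera_model takes no time and is no camera call; for the wrist camera it gives the pose at the moment of the call.
- ticket.finish_job(): hands the job in; it is judged then, once.
Trained networks look in the newest picture that a camera, given by its name, has taken for a name from the list of things; names that differ only in an ending like _2 or _b are one class to them, and where a whole thing is asked for, a point or a joint stands for the part that bears it (a point fixed in the world has none). Each returns a list of dicts, best first, with "confidence" (0 to 1); they miss things now and then, are a little off and sometimes report something else, mostly with a low value. They report only what shows in the picture. A call takes as long as a camera call. They do not tell look-alikes from the thing itself.
- eyes.spot_in(camera, name): "point" ([x, y, z] in m, in the coordinates of the camera as it stood for that picture, good to about 4 mm: the middle of the surface that is visible of it).
The state is a dict: "time_s": time; "joint_pos": joint angles; "joint_velocities": joint speeds; "effort": joint torques, N m; "eef_pos": TCP position; "orientation": TCP orientation; "wrist_force": force on the tool from outside, world axes, zero at the start; "wrist_torque": the same for the moment, N m; "width": finger opening in m; "grip_force": force on a finger pad.
Only numpy, scipy, OpenCV 4.12 (cv2) and the standard library are available. Lean on these libraries where they do the work, as an engineer would, in place of code of your own. Each camera call takes 0.05 s, during which the arm holds its last target. There are 200 camera calls.

## Task

Lift the label roll up off the spindle of the label unwinder's arm and lower it, without dropping it, to stand flat in the low white tray, then let go of it. Next pull the black tab of the spring latch sideways, towards the side on which the latch's plate hangs down beside the coupler, while the arm is still down, lift the arm's coupler off its ball by that tab, and finish while still holding the arm up, its coupler about 70 mm above where it sat: do not let go or set it down. Leave the bottles, the jar and the carton alone.

Things in the scene. Friction and masses are not known exactly. Their poses are not given: they have to be found in the camera images.
- unwinder: Label unwinder, a fixed metal bench fixture. Origin: on the bench straight under the ball's centre; +x runs level along the arm from ball to hinge, +y is the side to which the latch is pulled, z up. Base plate 300 x 90 x 10 mm, x from -50 to 250 mm. Arm (tongue) 30 mm wide, top at 96 mm; its coupler, 46 x 42 mm, sits over the ball, top at 86 mm, locked by the latch's pawl under the ball.
- tongue (a joint): Hinge angle of the arm in rad: 0 with the coupler down on the ball, growing as the coupler end rises, to 1.1. The coupler's rise is 215 mm times the sine. The hinge is free: the arm (0.5 kg) falls back when not held; holding it up at the tab takes about 3 to 4 N.
- latch (a joint): Sideways travel of the latch in m along the unwinder's +y (to the left seen from the ball towards the hinge; its dark plate hangs down on that side): 0 home (locked), up to 0.018. Spring: about 2 N at 0, 6 N at 0.012; it springs home when let go. The arm comes free of the ball at about 0.006; 0.012 is a comfortable pull. Once the coupler is 35 mm up, the latch may spring home.
- latch_tab (a point): Pinch point on the latch's upright black tab, 14 mm under its top; at rest at (0, 12, 118) mm in the unwinder's frame. The tab is 12 mm thick along y (pinch across this, from above), 24 mm along x, 90 to 132 mm high, free at both sides. It slides with the latch and swings up with the arm on an arc about hinge; it may turn between the fingers.
- hinge (a point): Middle of the arm's hinge axis, at (215, 0, 86) mm in the unwinder's frame, between two bracket cheeks up to 107 mm high; the axis is the unwinder's y. It is 215 mm along x from the tab's pinch point and 32 mm lower (arm down).
- ball (a point): Top of the 26 mm ball, at (0, 0, 79) mm in the unwinder's frame. The ball has a flat underside, on a neck.
- spindle_tip (a point): Top centre of the steel spindle on the arm, at (115, 0, 146) mm in the unwinder's frame while the arm is down: 18 mm diameter, 46 mm tall above a disc of radius 30 mm. The roll must rise 46 mm to come off.
- roll: Label roll: wound white paper on a core, outer diameter 64 mm, hole 27 mm, height 40 mm, about 0.12 kg. Origin: centre of its underside, z along its axis. It starts on the spindle, its underside 100 mm above the bench, the spindle sticking out 6 mm over it. Grip it across its outside from above.
- tray: Low square white plastic tray, fixed, 170 x 170 mm outside, 18 mm high, walls and floor 4 mm. Origin: centre of its underside.
- tray_in (a point): Centre of the tray's inner floor, 4 mm above the bench.
- bottle_a: White plastic bottle, 72 mm diameter, 165 mm tall, bystander. Origin: centre of its underside.
- bottle_b: A second such white bottle, bystander. Origin: centre of its underside.
- jar: Pale clear jar with a white cap, 68 mm diameter, 75 mm tall, bystander. Origin: centre of its underside.
- carton: Small cardboard carton, 160 x 110 x 90 mm, bystander. Origin: centre of its underside.
Not all that is in view belongs to the job. Of the things shaped like the tray, the white one is meant.

How it is judged:
On the way, in this order (a step that is already met when the one before it is completed fails the run):
1. the roll stands on the tray's floor, still gripped (lowered, not dropped) (horizontal distance between roll and tray_in below 0.072 m and z of roll in the frame of tray_in below 0.006 m and angle between roll's own z axis and vertical below 0.12 rad and contact force between the fingers and roll above 0.5 N), for 0.04 s.
2. the roll is let go, flat and at rest in the tray (horizontal distance between roll and tray_in below 0.072 m and z of roll in the frame of tray_in below 0.006 m and angle between roll's own z axis and vertical below 0.12 rad and contact force between each of the arm, the fingers and roll below 0.05 N and linear speed of roll below 0.02 m/s), for 0.2 s.
3. the latch is pulled at least 7 mm sideways while the arm is still down (value of joint latch above 0.007 m and value of joint tongue below 0.03 rad), for 0.06 s.
4. the coupler is lifted at least 43 mm off the ball, held by the fingers (value of joint tongue above 0.2 rad and contact force between the fingers and unwinder above 1 N), for 0.3 s.
At the end, for the whole second after the job is handed in: The program ends while the fingers hold the arm up (contact over 1 N), still, hinge angle 0.20 to 0.55 rad (coupler 43 to 112 mm above its seat); the roll stands flat (within 0.12 rad) and still on the tray's floor, its centre within 72 mm of the tray's centre, not touched (all of step 4 and horizontal distance between roll and tray_in below 0.072 m and z of roll in the frame of tray_in below 0.006 m and angle between roll's own z axis and vertical below 0.12 rad and linear speed of roll below 0.02 m/s and contact force between the fingers and roll below 0.05 N and value of joint tongue below 0.55 rad and velocity of joint tongue between -0.1 and 0.1 rad/s); the arm keeps its last pose, push and grip.
It fails at once if a bottle, the jar or the carton is moved over 15 mm or tipped (distance of any of bottle_a, bottle_b, jar, carton from where it was at the start of the episode above 0.015 m or angle between any of bottle_a, bottle_b, jar, carton's own z axis and vertical above 0.3 rad).
It also fails if it takes over 58 s, if anything falls off the work surface, if the arm or the gripper's body presses on something with over 40 N, if the wrist force passes 120 N, or if a joint passes its speed limit or range.

## Working session

There is one attempt and no reset: what is moved stays moved. The work goes in short steps, Python scripts to look and compute and a tool call to move; the robot and the scene stay as the last step left them, time stands still between calls to the robot, and variables do not carry over. Pictures are saved under pics/ and viewed, at most 10 in all, crops included, and the job is handed in when it is done.

Besides the shell and the picture viewer there is one more tool, called after "Request:" by a JSON object that holds its "name" and its "arguments". carry_out: Moves the arm, as the interface text tells. Its arguments: {"type":"object","properties":{"deltas":{"type":"array"},"force":{"type":"number"}},"required":["deltas"]}

```bash
mkdir -p pics; ls; cat > h.py <<'E'
import numpy as np, cv2
from workcell import r, eyes, ticket
def K(c):
    m=eyes.camera_model(c); f=240/np.tan(np.radians(m['vfov'])/2); return m,f
def world(c,p):
    m,f=K(c); return np.array(m['R']).T@(np.array(p)-np.array(m['t']))
def px(c,X):
    m,f=K(c); p=np.array(m['R'])@np.array(X)+np.array(m['t']); return np.round([m['cx']+f*p[0]/p[2],m['cy']+f*p[1]/p[2]],0)
def pix2w(c,u,v,d):
    m,f=K(c); return world(c,[(u-m['cx'])/f*d,(v-m['cy'])/f*d,d])
def cloud(c,D):
    m,f=K(c); v,u=np.mgrid[0:480,0:640]
    P=np.stack([(u-m['cx'])/f*D,(v-m['cy'])/f*D,D],-1)
    return (P-np.array(m['t']))@np.array(m['R'])
E
python3 - <<'E'
from h import *
print(r.grip_depth, r.state())
np.set_printoptions(precision=3,suppress=True)
ims=[]
for c in ["scene","top"]:
    im,D=eyes.read_camera(c); cv2.imwrite(f"pics/{c}0.png",im); np.save(f"{c}0.npy",D)
    m=eyes.camera_model(c); print(c,m)
    for n in ["unwinder","roll","tray","latch_tab","spindle_tip","hinge","bottle_a","jar","carton"]:
        for d in eyes.spot_in(c,n)[:3]:
            w=world(c,d['point']); print(c,n,round(d['confidence'],2),w,px(c,w))
E
```

```text
pics
0.0187 {'time_s': 0.0, 'joint_pos': array([-1.38607684e+00,  8.79262214e-02,  1.37231927e+00, -2.59465357e-05,
        1.68357795e+00, -1.03120120e-01]), 'joint_velocities': array([ 0.00136666, -0.00064041, -0.00086006, -0.0013672 ,  0.00134941,
       -0.00149384]), 'effort': array([ 8.39293280e-04, -3.51857328e+01, -3.13272357e+01, -8.44667269e-08,
        1.05880882e-02, -9.85208118e-06]), 'eef_pos': array([ 0.1560164 , -0.52686978,  0.23012187]), 'orientation': array([-3.10690881e+00, -4.50254148e-01,  1.83266150e-04]), 'wrist_force': array([-0.36206027,  0.70694436,  0.36877694]), 'wrist_torque': array([ 0.03282134, -0.0539751 ,  0.00601804]), 'grip_force': 0.0, 'width': 0.08514528475464352}
scene {'vfov': 44.34678552570277, 'cx': 322.11410183996793, 'cy': 236.54720110678653, 'R': array([[ 0.766,  0.643,  0.017],
       [ 0.54 , -0.628, -0.56 ],
       [-0.349,  0.438, -0.828]]), 't': array([-0.384, -0.243,  1.932])}
scene unwinder 0.82 [0.561 0.059 0.014] [350. 241.]
scene roll 0.74 [0.564 0.056 0.142] [353. 218.]
scene roll 0.46 [ 0.737 -0.284  0.116] [322. 345.]
scene ro
[... 728 characters left out ...]
5, -0.001, -0.998]]), 't': array([-0.069,  0.566,  1.884])}
top unwinder 0.82 [0.52  0.062 0.011] [272. 262.]
top unwinder 0.69 [0.557 0.062 0.141] [270. 247.]
top roll 0.31 [ 0.53  -0.27   0.004] [378. 261.]
top tray 0.94 [ 0.298 -0.48   0.005] [444. 337.]
top tray 0.62 [ 0.53  -0.271  0.005] [378. 261.]
top tray 0.58 [0.793 0.236 0.007] [220. 174.]
top latch_tab 0.45 [0.444 0.082 0.089] [263. 286.]
top hinge 0.65 [0.52  0.059 0.011] [273. 262.]
top bottle_a 0.96 [ 0.693 -0.149  0.12 ] [343. 204.]
top bottle_a 0.61 [ 0.717 -0.263  0.117] [381. 197.]
top jar 0.98 [ 0.546 -0.498  0.076] [456. 256.]
top carton 0.63 [0.435 0.432 0.087] [147. 286.]
top carton 0.57 [0.522 0.062 0.009] [272. 261.]
```

```bash
python3 - <<'E'
from h import *
a=cv2.imread("pics/scene0.png")[90:420,120:480]
b=cv2.imread("pics/top0.png")[140:370,120:490]
a=cv2.resize(a,None,fx=1.1,fy=1.1)
cv2.imwrite("pics/a.png",cv2.resize(cv2.imread("pics/scene0.png")[120:420,110:510],None,fx=2,fy=2))
cv2.imwrite("pics/b.png",cv2.resize(cv2.imread("pics/top0.png")[130:370,120:490],None,fx=2.1,fy=2.1))
E
```

```text
(no output)
```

View pics/a.png

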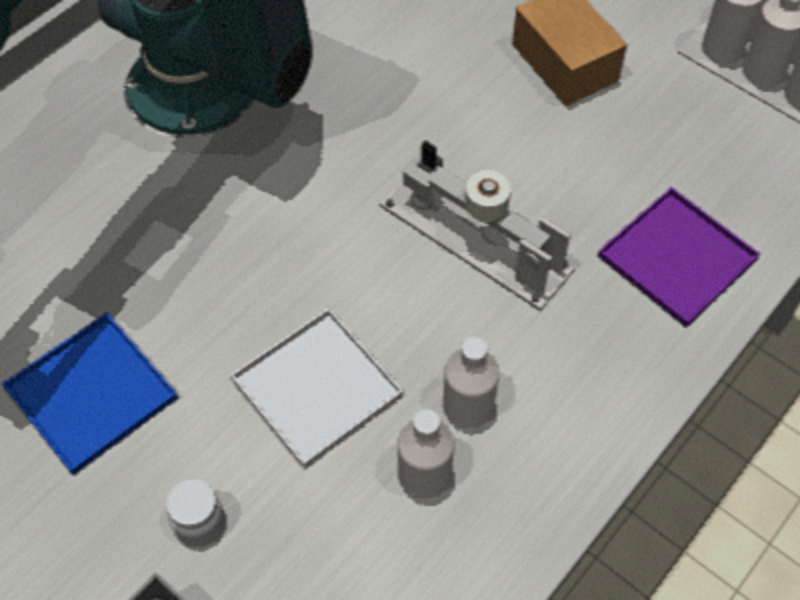

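View pics/b.png

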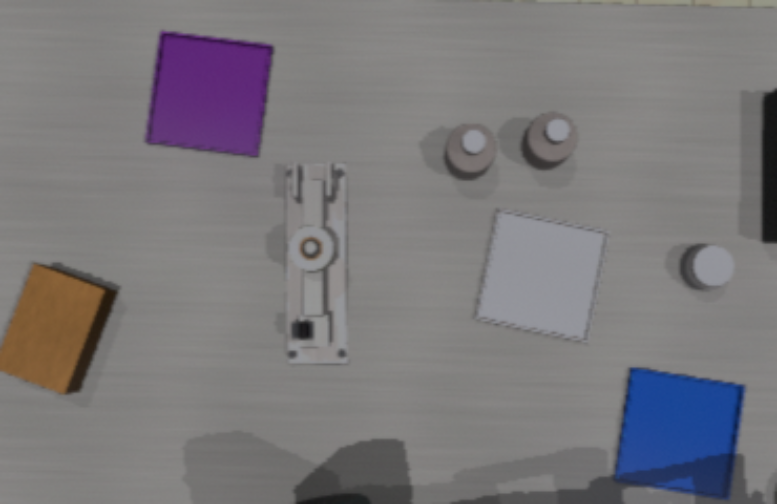

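Scene: the white tray is at scene (268,312), the look-alikes are blue (154,315) and purple (450,248). The roll is on the spindle at scene (353,218), and the only other white round things are the bottles (347,310), (323,347) and the jar (207,374). The black tab is at scene (323,198), top about (264,286). Next I fit poses from depth.

```bash
python3 - <<'E'
from h import *
np.set_printoptions(precision=4,suppress=True)
for c in ["top","scene"]:
    D=np.load(c+"0.npy"); P=cloud(c,D); ok=D>0
    im=cv2.imread(f"pics/{c}0.png").astype(int)
    def sel(x0,x1,y0,y1,z0,z1): return P[ok&(P[...,0]>x0)&(P[...,0]<x1)&(P[...,1]>y0)&(P[...,1]<y1)&(P[...,2]>z0)&(P[...,2]<z1)]
    B=sel(.35,.75,-.03,.15,.006,.2)
    if len(B): print(c,"plate",len(B),cv2.minAreaRect((B[:,:2]*1000).astype(np.float32)))
    R=sel(.5,.62,.0,.12,.128,.16)
    (x,y),rad=cv2.minEnclosingCircle((R[:,:2]*1000).astype(np.float32)); print(c,"roll",len(R),x,y,rad,np.median(R[:,2]))
    A=sel(.40,.70,.02,.1,.088,.104); print("arm",len(A)); 
    if len(A): print(cv2.fitLine((A[:,:2]*1000).astype(np.float32),cv2.DIST_HUBER,0,.01,.01).ravel())
    T=sel(.40,.5,.02,.14,.112,.16); print("tab",len(T),T.min(0) if len(T) else '',T.max(0) if len(T) else '',np.median(T,0) if len(T) else '')
    dark=ok&(im.max(-1)<45)&(P[...,0]>.4)&(P[...,0]<.5)&(P[...,1]>.02)&(P[...,1]<.14)&(P[...,2]>.08)
    print("dark",dark.sum(),P[dark].min(0) if dark.any() else '',P[dark].max(0) if dark.any() else '')
    m=(im.min(-1)>170 if c=="scene" else im.min(-1)>135)&ok&(abs(P[...,0]-.53)<.13)&(abs(P[...,1]+.27)<.13)&(P[...,2]<.03)
    print("tray",m.sum(),cv2.minAreaRect((P[m][:,:2]*1000).astype(np.float32)))
    W=sel(.4,.65,-.4,-.14,.010,.026); print("trayrim",len(W),cv2.minAreaRect((W[:,:2]*1000).astype(np.float32)) if len(W) else '')
E
```

```text
top plate 2971 ((549.426025390625, 60.008949279785156), (398.6499938964844, 179.66943359375), 0.07893487066030502)
top roll 335 555.1937866210938 67.24302673339844 32.066165924072266 0.1401576328827608
arm 562
[  0.9996   0.0275 542.8377  67.3008]
tab 33 [0.429  0.0702 0.119 ] [0.4524 0.0802 0.1406] [0.4406 0.0743 0.1314]
dark 39 [0.4319 0.0694 0.0886] [0.4495 0.0859 0.1406]
tray 2599 ((518.70458984375, -297.7524108886719), (226.55931091308594, 184.14190673828125), 79.79000854492188)
trayrim 691 ((524.8172607421875, -270.6048278808594), (247.5142822265625, 258.47802734375), 0.35137543082237244)
scene plate 3878 ((549.9404907226562, 59.90690231323242), (399.1935119628906, 178.0873260498047), 0.2949506640434265)
scene roll 375 557.3492431640625 67.36570739746094 34.90489959716797 0.14103993021515207
arm 658
[  0.9993   0.0381 553.959   66.0818]
tab 56 [0.432  0.0685 0.1125] [0.4564 0.0826 0.139 ] [0.4454 0.0729 0.1288]
dark 83 [0.432  0.0672 0.087 ] [0.457  0.0884 0.139 ]
tray 6788 ((529.9959716796875, -269.9945373535156), (259.9929504394531, 259.8717041015625), 89.97948455810547)
trayrim 819 ((521.040283203125, -267.4333801269531), (258.9164733886719, 241.47921752929688), 88.60436248779297)
```

```bash
cat >> h.py <<'E'
from scipy.spatial.transform import Rotation as Ro
np.set_printoptions(precision=4,suppress=True)
def delta(pos,yaw,tilt=0):
    """yaw deg: direction of tool x in world; tool z down; tilt deg about tool y"""
    s=r.state(); R0=Ro.from_rotvec(s['orientation'])
    Rt=Ro.from_euler('z',yaw,degrees=True)*Ro.from_euler('x',180,degrees=True)*Ro.from_euler('y',tilt,degrees=True)
    print("mm",np.round(R0.inv().apply(np.array(pos)-s['eef_pos'])*1000,1),"deg",np.round(np.degrees((R0.inv()*Rt).as_rotvec()),2))
E
python3 -c "
from h import *
delta([.556,.065,.26],1.8)
m,f=K('wrist');print(world('wrist',[0,0,0]),m['R'],r.state()['time_s'])"
```

```text
mm [ 551.6 -454.6  -28.7] deg [ 0.01  0.   14.69]
[ 0.2363 -0.5044  0.3741] [[ 0.2844 -0.9587  0.0006]
 [-0.9079 -0.2691  0.3213]
 [-0.3079 -0.0919 -0.947 ]] 1.0
```

Request:
{"name": "carry_out", "arguments": {"deltas": [[1,552,-455,-29,0,0,14.7],[1,552,-455,-29,0,0,14.7],[1,552,-455,-29,0,0,14.7],[1,552,-455,-29,0,0,14.7],[1,552,-455,-29,0,0,14.7],[1,552,-455,-29,0,0,14.7],[1,552,-455,-29,0,0,14.7],[1,552,-455,-29,0,0,14.7],[1,552,-455,-29,0,0,14.7],[1,552,-455,-29,0,0,14.7]]}}

```text
time_s: 2.0
eef_pos: [0.4363, -0.1114, 0.252]
orientation: [3.14, 0.049, 0.002]
wrist_force: [0.4, 0.0, -0.5]
width: 0.0852
grip_force: 0.0
```

```bash
python3 -c "
from h import *
print(r.state()['eef_pos']);delta([.53,.065,.26],1.8)"
```

```text
[ 0.4363 -0.1114  0.252 ]
mm [  99.1 -173.3   -8. ] deg [ 0.04 -0.06 -0.01]
```

Request:
{"name": "carry_out", "arguments": {"deltas": [[1,99,-173,-8,0,0,0],[1,99,-173,-8,0,0,0],[1,99,-173,-8,0,0,0],[1,99,-173,-8,0,0,0],[1,99,-173,-8,0,0,0],[1,99,-173,-8,0,0,0]]}}

```text
time_s: 2.6
eef_pos: [0.5291, 0.0636, 0.2591]
orientation: [3.14, 0.053, -0.002]
wrist_force: [0.2, -0.7, -0.1]
width: 0.0851
grip_force: 0.0
```

```bash
python3 - <<'E'
from h import *
c="wrist"
im,D=eyes.read_camera(c); cv2.imwrite("pics/w1.png",im); np.save("w1.npy",D)
print(r.state()['eef_pos'])
P=cloud(c,D); ok=D>0
def sel(x0,x1,y0,y1,z0,z1): return P[ok&(P[...,0]>x0)&(P[...,0]<x1)&(P[...,1]>y0)&(P[...,1]<y1)&(P[...,2]>z0)&(P[...,2]<z1)]
for n in ["roll","latch_tab","spindle_tip"]:
    for d in eyes.spot_in(c,n)[:3]:
        w=world(c,d['point']); print(n,round(d['confidence'],2),w,px(c,w))
R=sel(.5,.62,.0,.12,.134,.144)
(x,y),rad=cv2.minEnclosingCircle((R[:,:2]*1000).astype(np.float32)); print("roll",len(R),x,y,rad,np.median(R[:,2]),np.percentile(R,[1,99],axis=0))
A=sel(.46,.52,.03,.1,.091,.102); print("arm",len(A),np.percentile(A,[1,99],axis=0)); print(cv2.fitLine((A[:,:2]*1000).astype(np.float32),cv2.DIST_HUBER,0,.01,.01).ravel())
T=sel(.40,.48,.02,.14,.127,.16); print("tab",len(T), np.percentile(T,[1,50,99],axis=0) if len(T) else '')
E
```

```text
[0.5289 0.0626 0.2593]
roll 0.86 [0.5593 0.0639 0.1394] [313. 189.]
roll 0.72 [0.5999 0.0654 0.0878] [313. 125.]
latch_tab 0.67 [0.4494 0.0765 0.0915] [296. 297.]
spindle_tip 0.64 [0.5502 0.0674 0.093 ] [308. 188.]
roll 5426 557.146728515625 66.48548126220703 31.817235946655273 0.14022504229616028 [[0.5278 0.0369 0.1358]
 [0.5875 0.096  0.1419]]
arm 1800 [[0.4645 0.0497 0.0942]
 [0.5123 0.0794 0.0978]]
[  0.9995   0.033  488.5938  64.528 ]
tab 383 [[0.4315 0.0693 0.1278]
 [0.4446 0.075  0.1317]
 [0.4547 0.081  0.1332]]
```

View pics/w1.png

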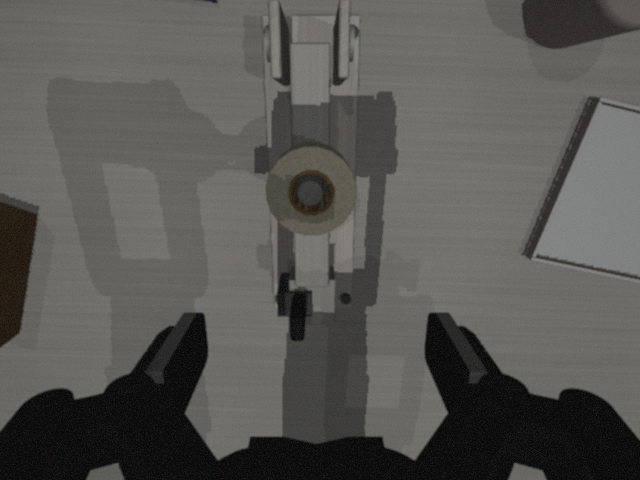

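Wrist view: the roll's ring is at (311,190) and the black tab at (298,312), both matching the fit. Roll centre is (0.557, 0.0665), tab (0.442, 0.075), yaw 1.9°.

```bash
python3 -c "
from h import *
delta([.557,.0665,.106],1.9)"
```

```text
mm [ 28.4  -4.4 153.8] deg [ 0.02 -0.02 -0.24]
```

Request:
{"name": "carry_out", "arguments": {"deltas": [[1,28,-4,0,0,0,0],[1,28,-4,50,0,0,0],[1,28,-4,90,0,0,0],[1,28,-4,90,0,0,0]], "force": 30}}

```text
time_s: 3.2
eef_pos: [0.552, 0.066, 0.1617]
orientation: [3.141, 0.045, -0.025]
wrist_force: [-1.2, -0.2, -1.2]
width: 0.0854
grip_force: 0.0
```

```bash
python3 -c "
from h import *
print(r.state()['eef_pos']);delta([.557,.0665,.106],1.9)"
```

```text
[0.552  0.066  0.1617]
mm [ 5.9 -0.3 55.7] deg [ 0.    0.91 -0.25]
```

Request:
{"name": "carry_out", "arguments": {"deltas": [[1,0,0,0,0,0,0],[1,0,0,0,0,0,0]]}}

```text
time_s: 3.4
eef_pos: [0.5587, 0.067, 0.1732]
orientation: [3.141, 0.047, 0.01]
wrist_force: [0.2, -0.3, 0.3]
width: 0.0854
grip_force: 0.0
```

```bash
python3 -c "
from h import *
print(r.state()['eef_pos']);delta([.557,.0665,.106],1.9)"
```

```text
[0.5587 0.067  0.1732]
mm [-2.1  0.5 67.2] deg [ 0.01 -0.35 -0.17]
```

Request:
{"name": "carry_out", "arguments": {"deltas": [[1,-1,0,25,0,0,0],[1,-1,0,45,0,0,0],[1,-1,0,58,0,0,0],[1,-1,0,64,0,0,0],[1,-1,0,64,0,0,0],[1,-1,0,64,0,0,0]]}}

```text
time_s: 4.0
eef_pos: [0.5569, 0.0676, 0.1071]
orientation: [3.141, 0.049, 0.004]
wrist_force: [-1.5, -0.3, 0.1]
width: 0.0855
grip_force: 0.0
```

Request:
{"name": "carry_out", "arguments": {"deltas": [[-0.3,0,0,0,0,0,0],[-0.3,0,0,0,0,0,0],[-0.3,0,0,0,0,0,0],[-0.3,0,0,0,0,0,0],[-0.3,0,0,0,0,0,0]], "force": 30}}

```text
time_s: 4.5
eef_pos: [0.5569, 0.0676, 0.1071]
orientation: [3.141, 0.049, 0.004]
wrist_force: [-0.1, -0.2, 6.7]
width: 0.0632
grip_force: 33.6
```

Request:
{"name": "carry_out", "arguments": {"deltas": [[-0.3,0,0,-15,0,0,0],[-0.3,0,0,-35,0,0,0],[-0.3,0,0,-60,0,0,0],[-0.3,0,0,-80,0,0,0],[-0.3,0,0,-90,0,0,0],[-0.3,0,0,-90,0,0,0]]}}

```text
time_s: 5.1
eef_pos: [0.5567, 0.0675, 0.1974]
orientation: [3.141, 0.049, 0.005]
wrist_force: [0.5, -0.2, -2.1]
width: 0.0633
grip_force: 33.5
```

```bash
python3 -c "
from h import *
delta([.53,-.27,.16],1.9)"
```

```text
mm [-37.4 336.5  37.3] deg [ 0.01 -0.18 -0.11]
```

Request:
{"name": "carry_out", "arguments": {"deltas": [[-0.3,-4,30,0,0,0,0],[-0.3,-10,75,0,0,0,0],[-0.3,-15,120,0,0,0,0],[-0.3,-20,165,0,0,0,0],[-0.3,-25,210,0,0,0,0],[-0.3,-30,255,0,0,0,0],[-0.3,-34,295,20,0,0,0],[-0.3,-37,322,37,0,0,0],[-0.3,-37,336,37,0,0,0],[-0.3,-37,336,37,0,0,0]]}}

```text
time_s: 6.1
eef_pos: [0.5287, -0.2704, 0.1569]
orientation: [-3.139, -0.045, 0.004]
wrist_force: [-0.6, -0.4, -0.2]
width: 0.0635
grip_force: 33.6
```

```bash
python3 - <<'E'
from h import *
im,D=eyes.read_camera("wrist"); cv2.imwrite("pics/w2.png",im)
print(r.state()['eef_pos']); delta([.53,-.27,.010],1.9)
P=cloud("wrist",D); s=(abs(P[...,0]-.58)<.1)&(abs(P[...,1]+.27)<.06)&(D>0)&(P[...,2]<.03); print(np.median(P[s],0))
E
```

```text
[ 0.5295 -0.2692  0.1582]
mm [  0.6   1.1 148.2] deg [-0.09  0.04 -0.15]
[ 0.6024 -0.2696  0.0048]
```

View pics/w2.png

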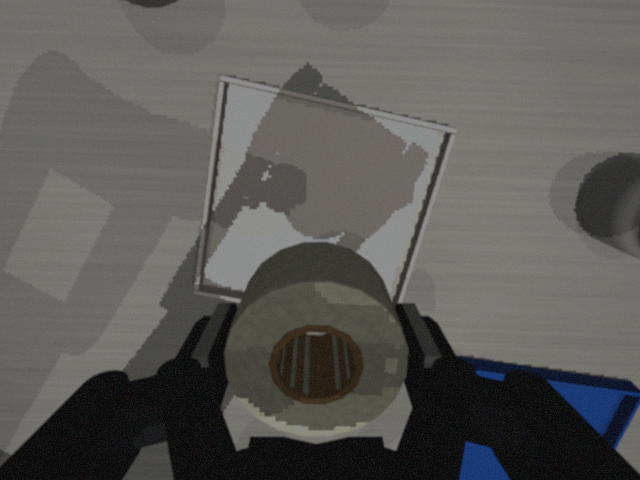

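The roll hangs straight in the grip at (318,355), over the white tray. Lowering it.

Request:
{"name": "carry_out", "arguments": {"deltas": [[-0.3,0,1,25,0,0,0],[-0.3,0,1,60,0,0,0],[-0.3,0,1,95,0,0,0],[-0.3,0,1,120,0,0,0],[-0.3,0,1,133,0,0,0],[-0.3,0,1,138,0,0,0],[-0.3,0,1,141,0,0,0],[-0.3,0,1,143,0,0,0],[-0.3,0,1,143,0,0,0]]}}

```text
time_s: 7.05
eef_pos: [0.5304, -0.2708, 0.017]
orientation: [3.14, 0.049, 0.003]
wrist_force: [-0.2, 0.4, -2.0]
width: 0.0636
grip_force: 33.6
```

Request:
{"name": "carry_out", "arguments": {"deltas": [[-0.3,0,0,2,0,0,0],[-0.3,0,0,4,0,0,0],[-0.3,0,0,5,0,0,0],[-0.3,0,0,6,0,0,0],[-0.3,0,0,6,0,0,0],[-0.3,0,0,6,0,0,0]]}}

```text
time_s: 7.65
eef_pos: [0.5296, -0.2706, 0.0112]
orientation: [3.141, 0.049, 0.001]
wrist_force: [-3.3, 0.8, 5.7]
width: 0.0632
grip_force: 34.2
```

Request:
{"name": "carry_out", "arguments": {"deltas": [[-0.3,0,0,1,0,0,0],[-0.3,0,0,1,0,0,0],[-0.3,0,0,1,0,0,0]]}}

```text
time_s: 7.95
eef_pos: [0.5296, -0.2707, 0.0111]
orientation: [3.141, 0.049, 0.001]
wrist_force: [-4.6, 2.9, 10.4]
width: 0.0632
grip_force: 34.5
```

Request:
{"name": "carry_out", "arguments": {"deltas": [[0.6,0,0,0,0,0,0],[0.9,0,0,0,0,0,0],[0.9,0,0,0,0,0,0],[0.9,0,0,0,0,0,0],[0.9,0,0,0,0,0,0],[0.9,0,0,0,0,0,0]]}}

```text
time_s: 8.55
eef_pos: [0.5295, -0.2704, 0.0084]
orientation: [-3.141, -0.049, 0.0]
wrist_force: [-0.3, -0.5, 0.2]
width: 0.0813
grip_force: 0.0
```

Request:
{"name": "carry_out", "arguments": {"deltas": [[0.9,0,0,-15,0,0,0],[0.9,0,0,-45,0,0,0],[0.9,0,0,-90,0,0,0],[0.9,0,0,-140,0,0,0],[0.9,0,0,-180,0,0,0],[0.9,0,0,-190,0,0,0],[0.9,0,0,-190,0,0,0]]}}

```text
time_s: 9.25
eef_pos: [0.5307, -0.2711, 0.2027]
orientation: [3.137, 0.049, 0.009]
wrist_force: [0.4, 0.2, 0.2]
width: 0.0811
grip_force: 0.0
```

```bash
python3 - <<'E'
from h import *
im,D=eyes.read_camera("wrist"); cv2.imwrite("pics/w3.png",im)
P=cloud("wrist",D); s=(abs(P[...,0]-.53)<.06)&(abs(P[...,1]+.27)<.06)&(D>0)&(P[...,2]>.038)&(P[...,2]<.06)
R=P[s]; print(len(R),np.percentile(R,[2,50,98],axis=0)); 
A=np.c_[R[:,:2]-R[:,:2].mean(0),np.ones(len(R))]; print("tilt",np.linalg.lstsq(A,R[:,2],rcond=None)[0])
print(r.state()['eef_pos']); delta([.4417,.0747,.20],1.9)
E
```

```text
3762 [[ 0.5004 -0.2986  0.0392]
 [ 0.5308 -0.2698  0.0409]
 [ 0.5579 -0.2413  0.0424]]
tilt [-0.0056  0.002   0.0409]
[ 0.5297 -0.2705  0.1996]
mm [ -77.1 -347.8   -0.9] deg [ 0.07 -0.09 -0.11]
```

View pics/w3.png

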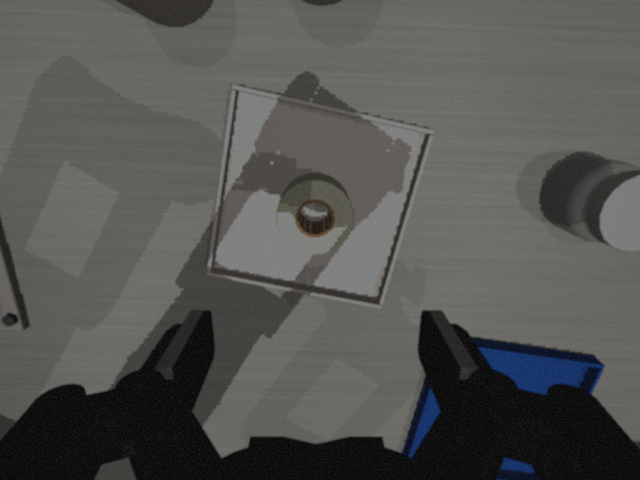

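The roll stands flat in the tray (hole at (314,217)), centred to within millimetres. On to the tab.

Request:
{"name": "carry_out", "arguments": {"deltas": [[0.3,-8,-35,0,0,0,0],[0.3,-19,-80,0,0,0,0],[0.3,-29,-125,0,0,0,0],[0.3,-39,-170,0,0,0,0],[0.3,-49,-215,0,0,0,0],[0.3,-59,-260,0,0,0,0],[0.3,-69,-300,0,0,0,0],[0.3,-75,-332,0,0,0,0],[0.3,-77,-348,0,0,0,0],[0.3,-77,-348,0,0,0,0]]}}

```text
time_s: 10.3
eef_pos: [0.4398, 0.0768, 0.1958]
orientation: [-3.141, -0.055, 0.008]
wrist_force: [-0.3, 0.2, -0.6]
width: 0.0554
grip_force: 0.0
```

Request:
{"name": "carry_out", "arguments": {"deltas": [[0.3,0,0,30,0,0,0],[0.3,0,0,50,0,0,0],[0.3,0,0,50,0,0,0],[0.3,0,0,50,0,0,0]]}}

```text
time_s: 10.7
eef_pos: [0.4411, 0.0742, 0.1475]
orientation: [3.141, 0.047, -0.005]
wrist_force: [-0.7, -0.6, 0.1]
width: 0.0553
grip_force: 0.0
```

```bash
python3 - <<'E'
from h import *
im,D=eyes.read_camera("wrist"); cv2.imwrite("pics/w4.png",im)
s=r.state();print(s['eef_pos'],s['width']); delta([.4417,.0747,.0995],1.9)
P=cloud("wrist",D); q=(abs(P[...,0]-.442)<.04)&(abs(P[...,1]-.075)<.02)&(D>0)&(P[...,2]>.125)&(P[...,2]<.14)
print(q.sum(),np.percentile(P[q],[2,50,98],axis=0) if q.any() else '')
E
```

```text
[0.4419 0.0744 0.1486] 0.05548115912286624
mm [-0.2 -0.4 49.1] deg [ 0.02  0.02 -0.17]
1272 [[0.4333 0.0702 0.1263]
 [0.4459 0.0759 0.1327]
 [0.4555 0.0817 0.1342]]
```

View pics/w4.png

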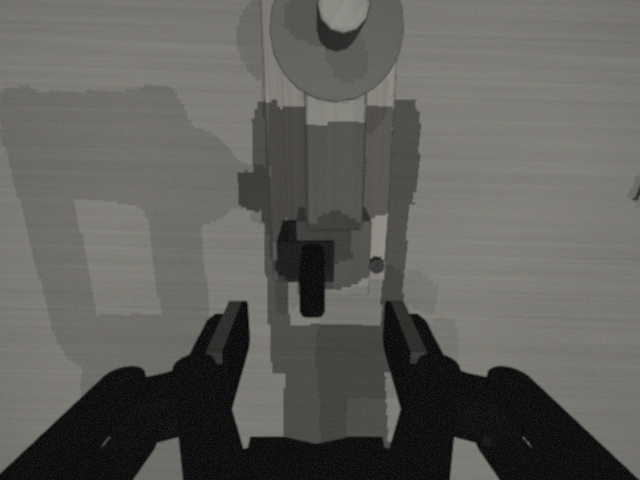

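Fingers straddle the tab at (312,280), and the dark plate shows on its left, which is world +y. Descending to pinch.

Request:
{"name": "carry_out", "arguments": {"deltas": [[0.3,2,-1,15,0,0,0],[0.3,2,-1,32,0,0,0],[0.3,2,-1,44,0,0,0],[0.3,2,-1,48,0,0,0],[0.3,2,-1,48,0,0,0],[0.3,2,-1,48,0,0,0]]}}

```text
time_s: 11.35
eef_pos: [0.4443, 0.076, 0.1015]
orientation: [3.141, 0.049, 0.002]
wrist_force: [-0.3, 0.0, 0.3]
width: 0.0558
grip_force: 0.0
```

Request:
{"name": "carry_out", "arguments": {"deltas": [[-1,0,0,0,0,0,0],[-1,0,0,0,0,0,0],[-1,0,0,0,0,0,0],[-1,0,0,0,0,0,0],[-1,0,0,0,0,0,0],[-1,0,0,0,0,0,0]], "force": 50}}

```text
time_s: 11.95
eef_pos: [0.444, 0.0763, 0.1011]
orientation: [-3.141, -0.05, -0.001]
wrist_force: [-0.6, 1.4, 3.2]
width: 0.0113
grip_force: 49.6
```

Gripped at 11–12 mm width. I pull towards +y (tool −y) with the arm down.

Request:
{"name": "carry_out", "arguments": {"deltas": [[-1,0,-3,0,0,0,0],[-1,0,-6,0,0,0,0],[-1,0,-9,0,0,0,0],[-1,0,-12,0,0,0,0],[-1,0,-13,0,0,0,0],[-1,0,-13,0,0,0,0],[-1,0,-13,0,0,0,0]]}}

```text
time_s: 12.65
eef_pos: [0.4436, 0.0877, 0.1011]
orientation: [3.138, 0.049, 0.001]
wrist_force: [-0.5, -6.0, 6.3]
width: 0.0114
grip_force: 49.9
```

```bash
python3 - <<'E'
from h import *
# arc path, tool frame (x along arm, z down); tilt about tool y
for q in [.03,.07,.12,.17,.22,.27,.30,.33]:
    # pinch-point shift (mm), up and +x
    c,s=np.cos(q),np.sin(q)
    p=np.array([215-215*c+32*s, 215*s+32*c-32])
    # TCP with full follow: TCP offset from grasp point 18.7 along tool z, rotated
    d=18.7*np.array([-s,1-c])   # TCP below point, rotates with the arm
    print(q,"point",p.round(1),"tcp full tilt",(p+d).round(1),np.degrees(q).round(1))
s=r.state();print(s['eef_pos'],s['joint_pos'])
R0=Ro.from_rotvec(s['orientation']); print("tool z after +10deg about tool y:",(R0*Ro.from_euler('y',10,degrees=True)).apply([0,0,1]))
E
```

```text
0.03 point [1.1 6.4] tcp full tilt [0.5 6.4] 1.7
0.07 point [ 2.8 15. ] tcp full tilt [ 1.5 15. ] 4.0
0.12 point [ 5.4 25.5] tcp full tilt [ 3.1 25.6] 6.9
0.17 point [ 8.5 35.9] tcp full tilt [ 5.3 36.2] 9.7
0.22 point [12.2 46.1] tcp full tilt [ 8.1 46.6] 12.6
0.27 point [16.3 56.2] tcp full tilt [11.3 56.9] 15.5
0.3 point [19.1 62.1] tcp full tilt [13.5 62.9] 17.2
0.33 point [22.  67.9] tcp full tilt [15.9 69. ] 18.9
[0.4436 0.0877 0.1011] [ 0.0723 -0.0678  1.7895 -0.0036  1.4194  1.6126]
tool z after +10deg about tool y: [ 0.1743  0.0019 -0.9847]
```

Request:
{"name": "carry_out", "arguments": {"deltas": [[-1,0,0,-3,0,-0.8,0],[-1,0.5,0,-6.4,0,-1.7,0],[-1,1,0,-11,0,-2.9,0],[-1,1.5,0,-15,0,-4,0],[-1,2.3,0,-20.5,0,-5.4,0],[-1,3.1,0,-25.6,0,-6.9,0],[-1,4.2,0,-31,0,-8.3,0],[-1,5.3,0,-36.2,0,-9.7,0],[-1,5.3,0,-36.2,0,-9.7,0]]}}

```text
time_s: 13.55
eef_pos: [0.4488, 0.0877, 0.1359]
orientation: [3.124, 0.047, -0.268]
wrist_force: [-0.7, -5.1, -2.2]
width: 0.0112
grip_force: 49.2
```

```bash
python3 -c "
from h import *
delta([.4436+.0159,.0877,.1011+.069],1.9,-18.9)"
```

```text
mm [  4.7   0.5 -35.5] deg [ 0.17 -9.1  -0.2 ]
```

Request:
{"name": "carry_out", "arguments": {"deltas": [[-1,0.6,0,-5,0,-1.3,0],[-1,1.3,0,-10,0,-2.6,0],[-1,2,0,-15,0,-3.9,0],[-1,2.6,0,-20,0,-5.2,0],[-1,3.3,0,-25,0,-6.5,0],[-1,4,0,-30,0,-7.8,0],[-1,4.7,0,-35,0,-9.1,0],[-1,4.7,0,-35,0,-9.1,0],[-1,4.7,0,-35,0,-9.1,0],[-1,4.7,0,-35,0,-9.1,0]]}}

```text
time_s: 14.55
eef_pos: [0.4593, 0.0881, 0.1684]
orientation: [3.09, 0.046, -0.513]
wrist_force: [1.2, -6.2, -2.6]
width: 0.0112
grip_force: 49.0
```

```bash
python3 - <<'E'
from h import *
im,D=eyes.read_camera("scene"); cv2.imwrite("pics/s5.png",cv2.resize(im[120:420,110:510],None,fx=2,fy=2))
P=cloud("scene",D); q=(abs(P[...,0]-.56)<.04)&(abs(P[...,1]+.27)<0)
T=(P[...,2]>.08)&(D>0)&(abs(P[...,1]-.068)<.013)&(P[...,0]>.59)&(P[...,0]<.64); print(np.polyfit(P[T][:,0],P[T][:,2],1))
print(r.state()['eef_pos'],r.state()['wrist_force'])
E
```

```text
[-7.0698  4.5535]
[0.4594 0.0881 0.1684] [ 2.2155 -5.524  -3.7206]
```

View pics/s5.png

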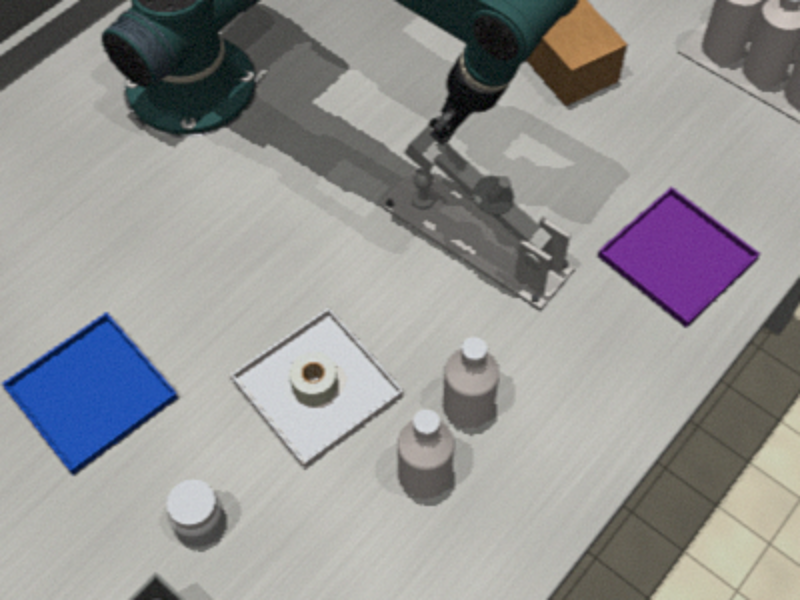

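The ball is exposed at (425,180) with the coupler held above it. The roll stands in the tray at (314,380), and the bystanders have not moved. A short hold, then hand in.

Request:
{"name": "carry_out", "arguments": {"deltas": [[-1,0,0,0,0,0,0],[-1,0,0,0,0,0,0],[-1,0,0,0,0,0,0],[-1,0,0,0,0,0,0],[-1,0,0,0,0,0,0]]}}

```text
time_s: 15.1
eef_pos: [0.4594, 0.0881, 0.1684]
orientation: [3.09, 0.046, -0.512]
wrist_force: [0.8, -6.0, -2.7]
width: 0.0112
grip_force: 49.0
```

```bash
python3 -c "
from h import *
s=r.state();print(s['eef_pos'],s['grip_force'],s['joint_velocities']);print(ticket.finish_job())"
```

```text
[0.4594 0.0881 0.1684] 48.95541608333588 [-0.0006 -0.0002 -0.0022 -0.0003 -0.0014  0.0006]
the job is handed in; nothing more can be done
None
```

I handed the job in at about 15 s: the roll stands flat in the white tray, and the gripper is holding the arm still by the latch tab, its coupler about 70 mm above the ball; no verdict came back.

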